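# Set a drilling jig's length stop with the play taken up

## Task

Someone has wound the length stop of the dowel-drilling jig too far forward, past the brass cursor on its scale. Using only the crank, wind the stop back until its pointer is clearly behind the cursor (5 mm or more), then wind it forward again and finish, still moving forward, with the pointer in line with the cursor and the play in the drive taken up; if you go past, back off and come up again. Then slide the brown offcut along the fence until it lies up against the stop without shifting it, and leave the cursor and the things lying around where they are.

Things in the scene. Friction and masses are not known exactly. Their poses are not given: they have to be found in the camera images.
- jig: Dowel-drilling jig fixed on the bench: plywood board 400 x 115 x 18 mm with fence, stop, crank and drill guide. Origin: under the middle of the board, at bench height. x runs along the fence from the crank end towards the work end ('forward'); y across the board to the scale side, towards the robot; z up. A gear housing under the crank fills x -147 to -83 mm up to z 52 mm.
- lane (a point): Point on the board's top (18 mm above the bench) in the middle of the lane at jig x 100 mm. Axes as the jig's. The lane, 53 mm wide, runs along jig x between the aluminium fence (30 mm high, on the -y side) and the scale rail (10 mm high, 18 mm wide, on the +y side), from x -69 to +105 mm; beyond that the board is bare; stop and offcut slide in it.
- drill_guide (a point): Top of the steel drill bush over the middle of the lane (72 mm above the bench). Its black bracket reaches over the lane from the fence, 28 mm wide along jig x; underside 34 mm above the board, so the offcut passes below it.
- crank (a joint): Angle of the crank in rad, near 0 at the start; range -5.4 to 1.4. Clockwise seen from above is positive and drives the stop forward; counter-clockwise winds it back. Upright shaft at jig x -115, y -14 mm; at 0 the arm points along jig -x. 1 rad moves the drive tongue 8 mm; the stop follows once the play (6 mm, 0.75 rad) is taken up. Stays where left; about 4 N at the handle.
- crank_handle (a point): Middle of the crank's upright black handle, 16 to 18 mm thick and 42 mm tall (z 72 to 114 mm above the bench, this point at 94 mm), 42 mm from the crank's shaft. It spins freely on its own spindle, so it can be gripped from above and led round in a circle without turning the gripper.
- stop_pointer (a point): Tip of the brass pointer on the scale side of the stop, an aluminium carriage 49 mm wide and 31 mm high in the lane. Axes as the jig's. The stop slides along jig x with about 4 N of friction, from 40 mm behind to 9 mm ahead of where it starts.
- stop_face (a point): Centre of the stop's flat front face (48 x 31 mm, square to jig x, 14 mm ahead of the pointer), against which the work is laid; 16 mm above the board.
- stop_slot (a point): Middle of the slot in the top of the stop, 16 mm long along jig x, in which the drive tongue stands. Axes as the jig's.
- drive_tongue (a point): Top centre of the steel drive tongue, 10 mm long along jig x, that the crank moves in the slot of the stop. It stands 3 mm ahead (+x) of the slot's middle when it is pushing the stop forward (play taken up), 3 mm behind it when it is pulling the stop back.
- cursor_tip (a point): Tip of the brass cursor, a rider 14 mm long clamped on the scale rail, its index facing the stop's pointer across a gap under 1 mm: the set mark. Axes as the jig's. The stop is on the mark when pointer and cursor have the same jig x.
- cursor (a joint): Position of the clamped cursor along jig x in m; it is the set mark and must stay as found.
- offcut: Brown wooden offcut, 50 mm (its x) by 120 mm (its y) by 30 mm, loose in the lane ahead of the stop, its y axis along the lane; about 0.1 kg. Origin: centre of its underside.
- pencil: Red flat carpenter's pencil, 161 x 15 x 8 mm, lying on the bench beyond the crank end of the jig. Bystander. Origin: centre of its underside.
- sanding_block: Cork sanding block, 65 x 113 x 33 mm, on the bench to the right of the jig. Bystander. Origin: centre of its underside.

How it is judged:
On the way, in this order (a step that is already met when the one before it is completed fails the run):
1. the stop is wound back until its pointer is more than 4 mm behind the cursor (x of stop_pointer in the frame of cursor_tip below -0.004 m), for 0.1 s.
2. with the offcut not yet against it, the stop stands still with its pointer within 2 mm of the cursor and the drive tongue against the front of its slot (within 1 mm) (x of stop_pointer in the frame of cursor_tip between -0.002 and 0.002 m and x of drive_tongue in the frame of stop_slot above 0.002 m and x of offcut in the frame of stop_face above 0.063 m and velocity of joint crank between -0.1 and 0.1 rad/s), for 0.3 s.
At the end, for the whole second after the job is handed in: The stop's pointer is within 2 mm of the cursor along the scale, the drive tongue stands against the front of its slot (within 1 mm, play taken up forward), and the offcut lies flat in the lane, in line with the fence, its end within 2 mm of the stop's face, at rest (x of stop_pointer in the frame of cursor_tip between -0.002 and 0.002 m and x of drive_tongue in the frame of stop_slot above 0.002 m and x of offcut in the frame of stop_face below 0.062 m and z of offcut in the frame of jig below 0.021 m and angle between the y axis of offcut and the x axis of jig, either way round below 0.07 rad and linear speed of offcut below 0.01 m/s); the robot touches nothing.
It fails at once if the cursor is shifted by more than 1.5 mm (distance of cursor_tip from where it was at the start of the episode above 0.0015 m).
It fails at once if the gripper pushes the stop itself (contact force between the fingers and stop above 2 N).
It fails at once if the pencil or the sanding block is moved more than 25 mm (distance of any of pencil, sanding_block from where it was at the start of the episode above 0.025 m).
It also fails if it takes over 64 s, if anything falls off the work surface, if the arm or the gripper's body presses on something with over 40 N, if the wrist force passes 120 N, or if a joint passes its speed limit or range.

## Robot

A 6-joint arm with a two-finger parallel gripper is mounted at the origin on a cart in front of the work surface, level with it; the furniture and walls round the work are solid. World frame = base frame: x ahead of the robot, y to its left, z up, the work surface at z = 0. Lengths are in m, angles in rad, forces in N, time in s.
With the tool pointing down it reaches from about 0.35 to 0.775 m from the base axis. Payload 5.5 kg.
Tool frame: the origin (TCP) lies between the finger pads; the fingertips stand 22 mm ahead of it and the grasp point (between the pads) lies 3 mm ahead of it; z points along the fingers, y is the line along which they close (so a half turn about z gives the same grasp; the last joint's range is limited). The gripper opens to 85 mm and grips with 20 to 120 N. Pads are 22 mm wide; open, the fingers measure 114 mm over their backs; the gripper's body (76 mm by 85 mm) begins 54 mm behind the grasp point. The pads swing forward as they close: fully open they stand 13 mm farther back than shut.
Start: joints at [1.147, 0.313, 0.046, 1.304, 0, 1.431], TCP at [0.161, 0.552, 0.215] pointing down, gripper open.
Joint ranges: [-2.76, 2.76], [-0.86, 1.69], [-1.03, 1.26], [-2.2, 2.34], [-1.47, 1.5], [-3.14, 3.14]. Speed limits (rad/s): [2.57, 2.57, 3.14, 3.14, 3.14, 3.14].

## Interface

Orientations are given as a unit quaternion [w, x, y, z].
In Python, from workcell import env gives the robot as it stands.
- The arm moves only by the shell command python3 nudge.py 'ROWS' [OPENING] [FORCE]. ROWS is one flat JSON list of numbers that holds 1 to 8 rows one after another, with no inner brackets; each row has 6 numbers: dx, dy, dz in units of 100 mm, then a rotation vector rx, ry, rz in units of 0.05 rad; each row is the pose to reach, as a shift and turn from the pose commanded when the command began, along the tool's axes at that moment; what a row does not reach only later rows make up. A row lasts 1/8 s, in which the tool goes at most 0.0625 m and 0.188 rad, less where a joint would pass 70% of its speed; a pose out of reach is approached as far as the arm can. OPENING is the finger opening in m, set as the command begins (- or left out keeps the last). The fingers move at their own pace and stop on an object; FORCE is the grip in N (left out, the last holds). Time passes only in rows, so rows that do not move let the fingers close. It prints the time, the measured TCP pose, the force, the opening and the grip force at its end. Input that does not fit is refused with a message, and nothing moves.
- env.get_state(): the state, without advancing time (a new reading comes with each control period).
- env.read_camera(name): name is "side" or "top" or "wrist"; returns a dict with "image" (480x640x3 uint8, red, green, blue), "K" (3x3 intrinsics, pixels), "D" ([k1, k2, p1, p2, k3] as OpenCV has them; the pictures are not rectified), "R" (3x3) and "t" (3): a world point X has camera coordinates R X + t. Camera axes: x right, y down, z forward; pixel columns grow to the right and rows downward; lengths in m; the calibration is good to about 2 mm. A picture is of the moment at which its call begins. There is no depth.
- env.hand_in(): hands the job in; it is judged then, once.
The state is a dict: "clock": time; "joint_pos": joint angles; "qvel": joint speeds; "tau": joint torques, N m; "tcp_pos": TCP position; "orientation": TCP orientation; "wrist_force": force on the tool from outside, world axes, zero at the start; "ft_torque": the same for the moment, N m; "finger_gap": finger opening in m; "grip_force": force on a finger pad.
Only numpy, scipy, OpenCV 4.12 (cv2) and the standard library are available. Lean on these libraries where they do the work, as an engineer would, in place of code of your own. Each camera call takes 0.05 s, during which the arm holds its last target. There are 200 camera calls.

## Working session

There is one attempt and no reset: what is moved stays moved. The work goes in short steps, Python scripts to look and compute and a shell command to move; the robot and the scene stay as the last step left them, time stands still between calls to the robot, and variables do not carry over. Pictures are saved under pics/ and viewed, at most 10 in all, crops included, and the job is handed in when it is done.

```bash
ls; mkdir -p pics
python3 - <<'E'
from workcell import env
import cv2,numpy as np
s=env.get_state();print(s)
for n in("top","side"):
    c=env.read_camera(n);cv2.imwrite(f"pics/{n}0.png",c["image"][:,:,::-1]);np.savez(f"pics/{n}0.npz",**c)
    print(n,c["K"].tolist(),np.round(c["D"],4),np.round(c["R"],3).tolist(),c["t"],(-c["R"].T@c["t"]))
E
```

```text
nudge.py
pics
workcell.py
{'clock': 0.0, 'joint_pos': array([ 1.14739701e+00,  3.13979902e-01,  4.49398998e-02,  1.30359137e+00,
       -1.94199521e-05,  1.43118361e+00]), 'qvel': array([-0.00184389,  0.00048665, -0.00073768, -0.00111093,  0.0005692 ,
        0.0005877 ]), 'tau': array([-2.17320026e-03, -4.80634332e+01,  2.98530650e+01,  1.95269391e-02,
       -2.02026254e-04, -6.87693444e-06]), 'tcp_pos': array([0.16078696, 0.55148187, 0.21400458]), 'orientation': array([-2.45562351e-04,  1.41417571e-01,  9.89949609e-01, -8.84104206e-04]), 'wrist_force': array([-0.13216461,  0.55878209, -0.88420581]), 'ft_torque': array([ 0.03017667, -0.03490587,  0.00700446]), 'grip_force': 0.0, 'finger_gap': 0.08553527052650059}
top [[580.4082382889744, 0.0, 319.38657166744525], [0.0, 580.4082382889744, 233.9733235082052], [0.0, 0.0, 1.0]] [-0.1207  0.      0.      0.      0.    ] [[-0.002, -1.0, 0.018], [-0.991, -0.001, -0.132], [0.132, -0.018, -0.991]] [0.0533677  0.50275057 1.13626643] [0.34889017 0.07395829 1.19143336]
side [[563.6975906721135, 0.0, 324.5633391370772], [0.0, 563.6975906721135, 239.1925977291664], [0.0, 0.0, 1.0]] [-0.103  0.     0.     0.     0.   ] [[-0.999, 0.023, -0.024], [0.032, 0.422, -0.906], [-0.011, -0.906, -0.422]] [0.48054368 0.02752513 1.12574808] [0.49180571 0.99767704 0.51162121]
```

View pics/top0.png

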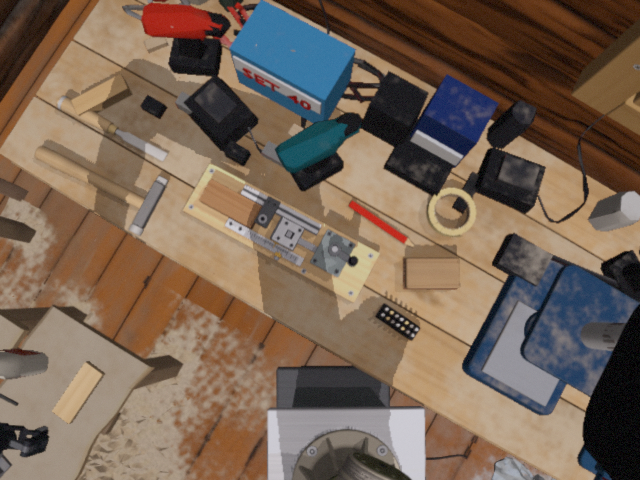

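View pics/side0.png

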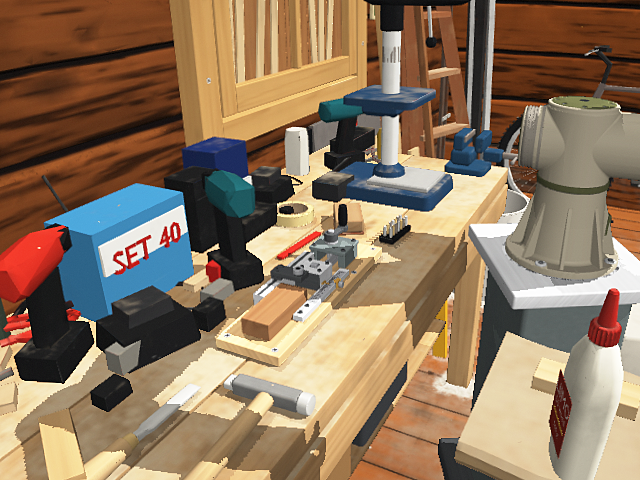

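The top view shows the jig with its board corners at about (210,165), (185,208), (360,300) and (380,258). The black handle is at (352,261), the offcut at (228,197), the pencil at (378,222) and the block at (432,272). In the side view the handle is at (343,215).

```bash
cat > h.py <<'E'
import numpy as np,cv2
from scipy.spatial.transform import Rotation as Ro
def ray(c,p):
    u=cv2.undistortPoints(np.array(p,float).reshape(1,1,2),c["K"],c["D"]).ravel()
    return -c["R"].T@c["t"], c["R"].T@np.array([u[0],u[1],1])
def onz(c,p,z):
    o,d=ray(c,p); return o+d*(z-o[2])/d[2]
def tri(c1,p1,c2,p2):
    o1,d1=ray(c1,p1);o2,d2=ray(c2,p2)
    s=np.linalg.lstsq(np.c_[d1,-d2],o2-o1,rcond=None)[0]
    a,b=o1+s[0]*d1,o2+s[1]*d2
    return (a+b)/2,np.linalg.norm(a-b)
def proj(c,X):
    r=cv2.Rodrigues(c["R"])[0]
    return cv2.projectPoints(np.array(X,float).reshape(-1,1,3),r,c["t"],c["K"],c["D"])[0].reshape(-1,2)
def tool(st): # rotation matrix of tool
    q=st["orientation"]; return Ro.from_quat([q[1],q[2],q[3],q[0]]).as_matrix()
E
python3 - <<'E'
from h import *
t=np.load("pics/top0.npz");s=np.load("pics/side0.npz")
def blob(c,x0,x1,y0,y1):
    g=c["image"][y0:y1,x0:x1].max(2)<45
    n,l,st,ce=cv2.connectedComponentsWithStats(g.astype(np.uint8))
    for i in range(1,n):
        if st[i,4]>15: print(st[i]+np.array([x0,y0,0,0,0]),ce[i]+[x0,y0])
blob(t,335,370,245,280);print();blob(s,325,360,195,240)
for p in[(210,165),(185,208),(360,300),(380,258)]:print(onz(t,p,.018))
for n,c,(x0,x1,y0,y1),f in(("top",t,(175,390,155,310),3.7),("side",s,(215,400,195,365),3.5)):
    cv2.imwrite(f"pics/{n}c.png",cv2.resize(c["image"][y0:y1,x0:x1,::-1],None,fx=f,fy=f,interpolation=cv2.INTER_CUBIC))
E
```

```text
[349 257   7   8  40] [351.925 260.6  ]

[325 195  21   7 103] [333.47572816 197.49514563]
[338 204   9  22 172] [342.25       214.73255814]
[0.64917518 0.2799893  0.018     ]
[0.55845044 0.32932107 0.018     ]
[ 0.3705002  -0.02881474  0.018     ]
[ 0.45548735 -0.07045634  0.018     ]
```

View pics/topc.png

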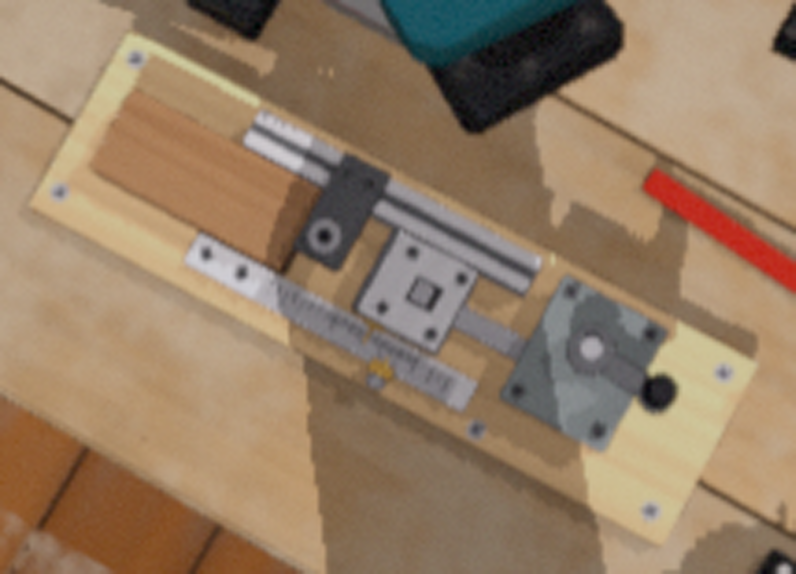

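View pics/sidec.png

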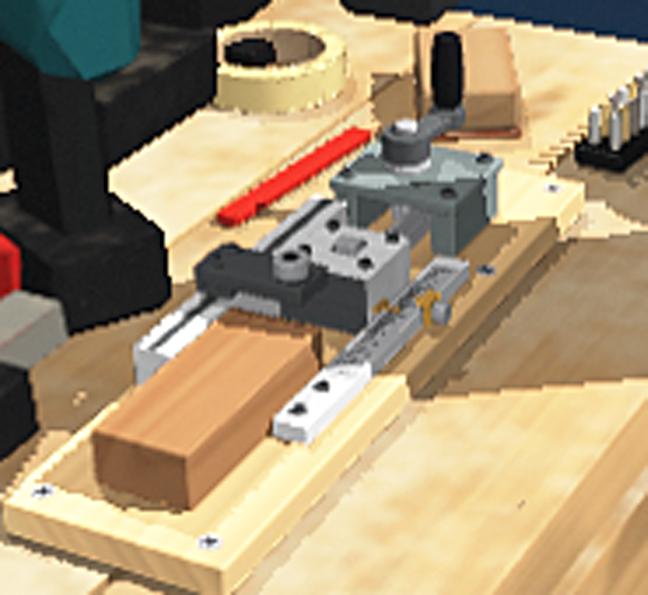

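The zoomed views show the stop (slot at crop (424,292)), the pointer and cursor near (375,330)/(380,370), the drill bush at (323,236) and the offcut spanning (95..320). I'll fit the jig frame next and find the handle in two views.

Run:
```python
from h import *
from workcell import env
t=np.load("pics/top0.npz");s=np.load("pics/side0.npz")
C=[onz(t,(175+x/3.7,155+y/3.7),.018) for x,y in((132,35),(32,205),(665,545),(755,362))]
C=np.array(C);print(C, [np.linalg.norm(C[i]-C[i-1]) for i in range(4)])
ex=(C[0]+C[1]-C[2]-C[3])[:2];ex/=np.linalg.norm(ex);O=C.mean(0)[:2];ey=np.array([-ex[1],ex[0]])
print("jig",O,ex,np.degrees(np.arctan2(ex[1],ex[0])))
H,e=tri(t,(351.9,260.6),s,(342.25,214.7));print("handle",H,e)
def J(p):d=np.array(p)[:2]-O;return d@ex,d@ey
print("handle jig",J(H),"shaft pred",O-.115*ex-.014*ey)
sh=onz(t,(175+592/3.7,155+348/3.7),.075);print("shaft",sh,J(sh))
B,e=tri(t,(175+323/3.7,155+236/3.7),s,(215+291/3.5,195+255/3.5));print("bush",B,e,J(B))
for p in((95,165),(278,270),(318,195),(135,92)):
    q=onz(t,(175+p[0]/3.7,155+p[1]/3.7),.048);print("offcut corner",q,J(q))
f,e=tri(t,(175+95/3.7,155+165/3.7),s,(215+187/3.5,195+455/3.5));print("offc corner tri",f,e)
st=env.get_state();R=tool(st);print(np.round(R,3))
print("to handle tool:",R.T@(H-st["tcp_pos"]))
np.savez("jig.npz",O=O,ex=ex,ey=ey,H=H)
```

```text
[[ 0.65032689  0.27861014  0.018     ]
 [ 0.55343122  0.33196897  0.018     ]
 [ 0.36591909 -0.01812858  0.018     ]
 [ 0.46604623 -0.06867308  0.018     ]] [np.float64(0.3931475441030782), np.float64(0.11061616409200528), np.float64(0.3971512196129354), np.float64(0.11216144831566421)]
jig [0.50893086 0.13094436] [0.47044674 0.88242839] 61.93670067190718
handle [ 0.44392011 -0.00743485  0.09452783] 0.0005869233615619977
handle jig (np.float64(-0.15269384442258976), np.float64(-0.007732718529712551)) shaft pred [0.46718348 0.02287884]
shaft [0.46774559 0.02371481 0.075     ] (np.float64(-0.11399787403061802), np.float64(-0.014102743146876498))
bush [0.52712494 0.16515951 0.0728556 ] 0.0002584301561495443 (np.float64(0.03875176119518983), np.float64(4.142835223003988e-05))
offcut corner [0.57019475 0.29160393 0.048     ] (np.float64(0.17059195850780404), np.float64(0.02152077491316229))
offcut corner [0.51269776 0.19118752 0.048     ] (np.float64(0.05493239574409071), np.float64(0.025017176942245173))
offcut corner [0.55364629 0.17015824 0.048     ] (np.float64(0.05563966895625268), np.float64(-0.021010119214530214))
offcut corner [0.61066919 0.27084298 0.048     ] (np.float64(0.17131298086594648), np.float64(-0.023961946512889548))
offc corner tri [0.570388   0.29210055 0.0453567 ] 0.0006251523339160466
[[-0.96   0.28  -0.001]
 [ 0.28   0.96  -0.001]
 [ 0.    -0.002 -1.   ]]
to handle tool: [-0.42831506 -0.45717176  0.12022353]
```
Very good. Handle at (0.444,-0.007), shaft from it: radius: handle jig (-.1527,-.0077), shaft (-.1145,-.014): radius .0387+... expected 42 → take shaft from prediction & measured ≈(-.1145,-.014). Dist: (.0382,.0063) = .0387. Handle may be biased 2-3 mm. Angle at start ~ atan(6/38)=0.165 rad... "near 0". Rotation sense: clockwise positive; arm along -x jig, handle offset +y. From -x, clockwise from above: direction angle decreases from 180° → toward +y (90°). So +0.165. Handle = shaft + 42*(−cos.165, +sin.165).

Careful with the scale: shifts go in units of 100 mm and turns go in units of 0.05 rad. That gives: -0.457 m is -4.57, -0.428 m is -4.28.

```bash
python3 nudge.py '[-4.28, -4.57, 0.3, 0, 0, 0, -4.28, -4.57, 0.3, 0, 0, 0, -4.28, -4.57, 0.3, 0, 0, 0, -4.28, -4.57, 0.3, 0, 0, 0, -4.28, -4.57, 0.3, 0, 0, 0, -4.28, -4.57, 0.3, 0, 0, 0, -4.28, -4.57, 0.3, 0, 0, 0, -4.28, -4.57, 0.3, 0, 0, 0]' 0.06
```

Run:
```python
from h import *
from workcell import env
st=env.get_state();R=tool(st);j=np.load("jig.npz")
print(st["clock"],st["tcp_pos"],R.T@(j["H"]-st["tcp_pos"]))
c=env.read_camera("wrist");np.savez("pics/w1.npz",**c);cv2.imwrite("pics/w1.png",c["image"][:,:,::-1])
```

```text
clock: 1.1
tcp_pos: [0.3871, 0.1046, 0.1908]
orientation: [0.0, 0.141, 0.99, 0.0]
wrist_force: [0.7, -0.1, 0.2]
finger_gap: 0.0599
grip_force: 0.0
1.1 [0.38708466 0.10460777 0.19083534] [-0.08590081 -0.09168818  0.09629787]
```

View pics/w1.png

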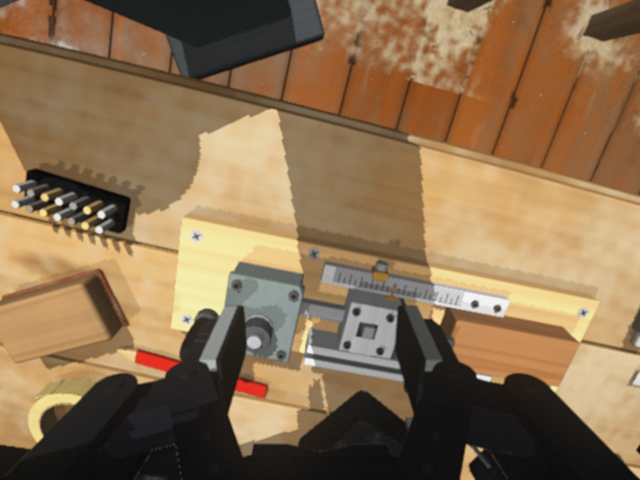

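The wrist view shows the brass cursor at about (382,272) and the pointer at about (393,292), so the pointer is ahead of it (right is forward). I'll zoom in to measure the gap.

Run:
```python
from h import *
c=np.load("pics/w1.npz");j=np.load("jig.npz")
im=c["image"];x0,y0=300,245
cv2.imwrite("pics/w1c.png",cv2.resize(im[y0:y0+75,x0:x0+100,::-1],None,fx=8,fy=8,interpolation=cv2.INTER_CUBIC))
print(-c["R"].T@c["t"])
h=cv2.cvtColor(im,cv2.COLOR_RGB2HSV)
m=((h[...,0]>14)&(h[...,0]<28)&(h[...,1]>130)).astype(np.uint8);m[:255]=0;m[312:]=0;m[:,:360]=0;m[:,420:]=0
n,l,s,ce=cv2.connectedComponentsWithStats(m)
for i in range(1,n):print(s[i],ce[i])
```

```text
[0.30519079 0.12749287 0.34942152]
[372 266  17  17 135] [379.2962963  274.88148148]
[385 288  12  13  42] [391.38095238 296.23809524]
```

View pics/w1c.png

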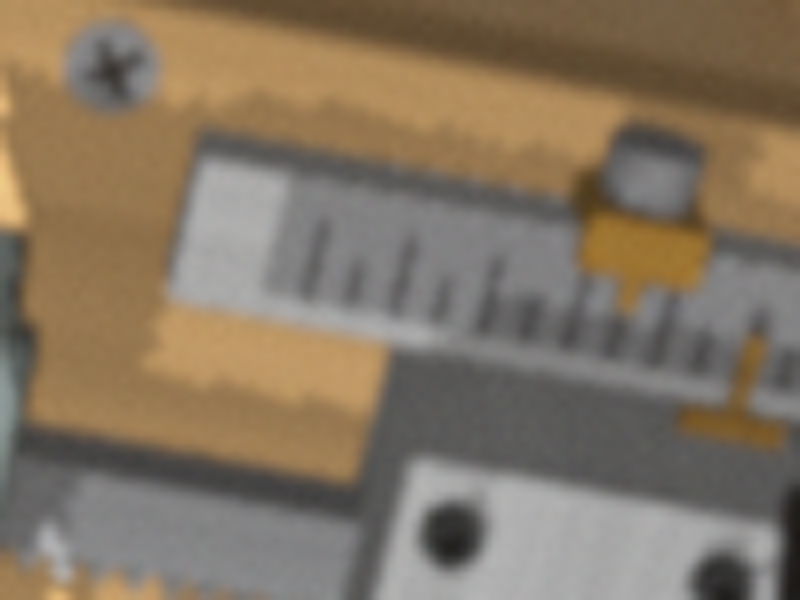

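The cursor tip is at (378.8,284.7) and the pointer tip at (394.5,286.9).

```bash
cat >> h.py <<'E'
j=np.load("jig.npz")
def J(p):d=np.array(p)[:2]-j["O"];return np.array([d@j["ex"],d@j["ey"]])
def W(x,y):return j["O"]+x*j["ex"]+y*j["ey"]
E
python3 - <<'E'
from h import *
from workcell import env
c=np.load("pics/w1.npz")
for z in(.028,.031):
    a,b=[J(onz(c,p,z)) for p in((378.75,284.75),(394.5,286.9))];print(a,b,b-a)
# handle in wrist view check of where expected, and other projections
print(proj(c,j["H"]))
st=env.get_state();R=tool(st)
tgt=np.r_[j["H"][:2],.101];print(R.T@(tgt-st["tcp_pos"]))
# arc table about shaft
S=W(-.1145,-.014);r=j["H"][:2]-S;r=r/np.linalg.norm(r)*.042
for d in np.arange(0,-4,-.3):
    a=-d;q=np.array([[np.cos(a),-np.sin(a)],[np.sin(a),np.cos(a)]])@r-r
    print(round(d,2),np.round(R.T@np.r_[q,0],4))
E
```

```text
[-0.01583089  0.03669777] [-0.00144656  0.03749425] [0.01438433 0.00079648]
[-0.01660617  0.03801813] [-0.0023561   0.03880718] [0.01425007 0.00078905]
[[199.46625494 342.08084066]]
[-0.08089405 -0.08551726  0.09010756]
0.0 [0. 0. 0.]
-0.3 [-0.0123 -0.0026  0.0001]
-0.6 [-0.0248 -0.0015  0.0001]
-0.9 [-0.0364  0.0033  0.0001]
-1.2 [-0.0461  0.0113  0.0001]
-1.5 [-0.053   0.0218  0.0001]
-1.8 [-0.0564  0.0338  0.0001]
-2.1 [-0.0562  0.0464  0.0001]
-2.4 [-0.0523  0.0583 -0.    ]
-2.7 [-0.045   0.0685 -0.0001]
-3.0 [-0.035   0.0761 -0.0001]
-3.3 [-0.0232  0.0805 -0.0002]
-3.6 [-0.0107  0.0811 -0.0002]
-3.9 [ 0.0015  0.078  -0.0003]
```

```bash
python3 nudge.py '[0, 0, 0, 0, 0, 0, 0, 0, 0, 0, 0, 0]'
python3 - <<'E'
from h import *
from workcell import env
st=env.get_state();R=tool(st)
tgt=np.r_[j["H"][:2],.101];print(R.T@(tgt-st["tcp_pos"]),st["qvel"])
E
```

```text
clock: 1.4
tcp_pos: [0.386, 0.107, 0.1907]
orientation: [-0.001, 0.141, 0.99, 0.0]
wrist_force: [-1.1, 0.8, -0.3]
finger_gap: 0.0597
grip_force: 0.0
[-0.08770006 -0.09371746  0.08964037] [ 0.03245293 -0.00556875 -0.00017041 -0.0009856  -0.00155418 -0.00365453]
```

```bash
python3 nudge.py '[-0.44, -0.47, 0, 0, 0, 0, -0.875, -0.935, 0, 0, 0, 0, -0.875, -0.935, 0.3, 0, 0, 0, -0.875, -0.935, 0.6, 0, 0, 0, -0.875, -0.935, 0.89, 0, 0, 0, -0.875, -0.935, 0.89, 0, 0, 0]' && python3 nudge.py '[0, 0, 0, 0, 0, 0, 0, 0, 0, 0, 0, 0, 0, 0, 0, 0, 0, 0, 0, 0, 0, 0, 0, 0, 0, 0, 0, 0, 0, 0, 0, 0, 0, 0, 0, 0]' 0.0 25
python3 - <<'E'
from h import *
from workcell import env
st=env.get_state();print(st["tcp_pos"],J(st["tcp_pos"]),st["wrist_force"])
c=env.read_camera("top");np.savez("pics/t1.npz",**c)
c=env.read_camera("wrist");np.savez("pics/w2.npz",**c);cv2.imwrite("pics/w2.png",c["image"][:,:,::-1])
E
```

```text
clock: 2.15
tcp_pos: [0.4422, -0.0055, 0.1002]
orientation: [-0.002, 0.14, 0.99, 0.0]
wrist_force: [-0.1, 0.2, 0.4]
finger_gap: 0.0601
grip_force: 0.0
clock: 2.9
tcp_pos: [0.4445, -0.0079, 0.102]
orientation: [0.0, 0.142, 0.99, 0.0]
wrist_force: [0.5, -0.0, -0.4]
finger_gap: 0.0001
grip_force: 0.0
[ 0.44450291 -0.0078626   0.10197702] [-0.15279713 -0.00844823] [ 0.51067294 -0.03111492 -0.35873891]
```

View pics/w2.png

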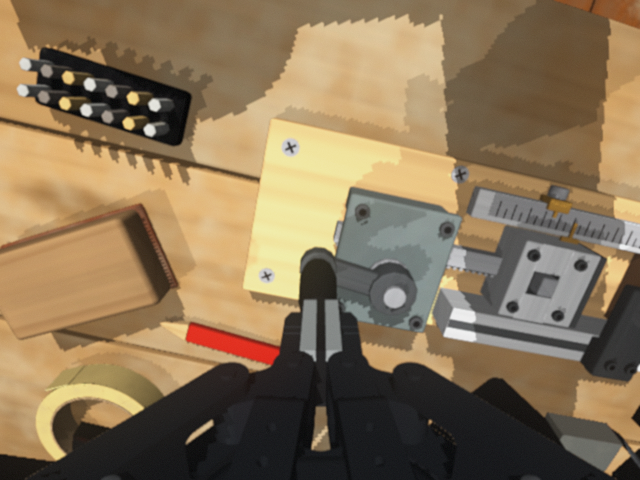

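The fingers closed fully at (320,300..360), and the handle is in front of them, on the image-up side at about (318,270). I missed the grasp, so I'll locate the handle again from several views.

Run:
```python
from h import *
from workcell import env
st=env.get_state();R=tool(st);T=st["tcp_pos"]
c=np.load("pics/w2.npz");print("cam",-c["R"].T@c["t"])
print("tcp,tips",proj(c,[T,T+R@[0,0,.022],T+R@[.011,0,.022],T+R@[-.011,0,.022]]))
for z in(.072,.094,.114):print(z,proj(c,np.r_[j["H"][:2],z]))
s=env.read_camera("side");np.savez("pics/s2.npz",**s)
t=np.load("pics/t1.npz")
cs=[cv2.resize(i["image"][y:y+60,x:x+40,::-1],None,fx=9,fy=9,interpolation=cv2.INTER_CUBIC) for i,x,y in((s,320,180),(np.load("pics/side0.npz"),320,180))]
cv2.imwrite("pics/s2.png",cv2.hconcat(cs))
for z in(.072,.08,.094,.114):print(z,proj(s,np.r_[j["H"][:2],z]),proj(t,np.r_[j["H"][:2],z]))
```

```text
cam [0.36264381 0.0151072  0.26054581]
tcp,tips [[322.30265397 301.82549362]
 [322.08563599 280.7791082 ]
 [322.11290005 260.36913839]
 [322.05898597 300.43512351]]
0.072 [[322.42016776 272.99877555]]
0.094 [[322.67287579 292.35663992]]
0.114 [[322.9565824  314.11983889]]
0.072 [[342.52692346 225.40914426]] [[351.05994969 261.45091617]]
0.08 [[342.48278069 221.63167198]] [[351.3589383  261.09862436]]
0.094 [[342.4044766  214.96591908]] [[351.89251225 260.46990101]]
0.114 [[342.29024516 205.32066849]] [[352.67847415 259.54372507]]
```

View pics/s2.png

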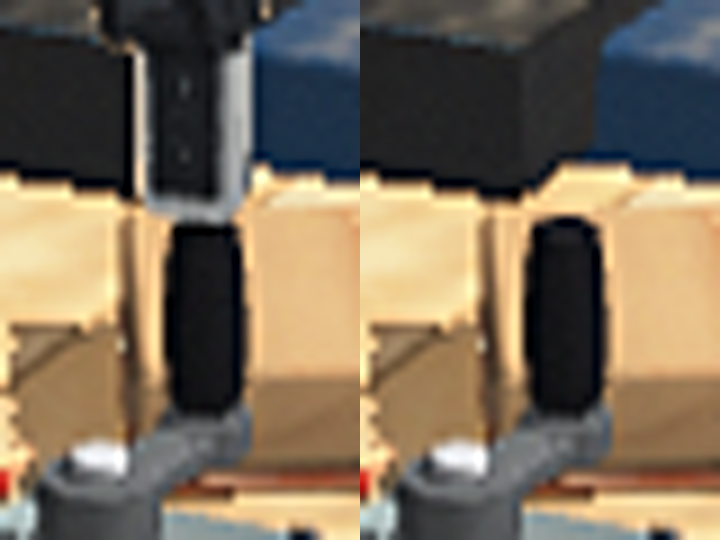

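The side view shows the shut fingertips just above the handle's top at row 204, not around it. I'll check the real wrist pose by PnP on features located in the top view.

Run:
```python
from h import *
from workcell import env
t=np.load("pics/top0.npz");c=np.load("pics/w2.npz")
P=lambda x,y,z:onz(t,(175+x/3.7,155+y/3.7),z)
# top-crop pixel, height, wrist pixel
L=[((650,510),.018,(290,147)),((724,372),.018,(266,276)),((476,430),.018,(460,174)),((517,391),.052,(362,212)),((598,430),.052,(447,230)) if 0 else ((598,430),.052,(362,212)),((592,348),.080,(395,298)),((424,292),.049,(543,286))]
L=[L[0],L[1],L[2],((598,430),.052,(362,212)),((517,391),.052,(447,230)),L[5],L[6]]
X=np.array([P(*a,z) for a,z,_ in L]);u=np.array([p for *_,p in L],float)
print(np.round(proj(c,X)-u,1))
ok,r,tt=cv2.solvePnP(X,u,c["K"],c["D"],cv2.Rodrigues(c["R"])[0],c["t"].reshape(3,1).copy(),useExtrinsicGuess=True)
Rm=cv2.Rodrigues(r)[0];print("pnp cam",(-Rm.T@tt).ravel(),"claimed",-c["R"].T@c["t"]);print("rot diff",cv2.Rodrigues(Rm@c["R"].T)[0].ravel())
print(np.round(cv2.projectPoints(X,r,tt,c["K"],c["D"])[0].reshape(-1,2)-u,1))
st=env.get_state();print(st["tcp_pos"],st["finger_gap"],st["joint_pos"],st["clock"])
```

```text
[[ 0.4  4. ]
 [-0.2  2.6]
 [-1.2  2.7]
 [-0.9  4.8]
 [-1.5  0.6]
 [-0.8  5.6]
 [-1.7  2.6]]
pnp cam [0.36766325 0.01326431 0.26111178] claimed [0.36264381 0.0151072  0.26054581]
rot diff [-0.01323317 -0.000475    0.00540288]
[[ 1.2  0.2]
 [-0.4 -0. ]
 [-0.2  0.1]
 [-0.1  0.6]
 [-0.3 -3. ]
 [-0.   1.5]
 [-0.2  0.5]]
[ 0.44445346 -0.00779785  0.10191022] 0.00022508222494634496 [-1.98577160e-01  1.34083826e-01 -4.73248725e-01  9.63588540e-01
  1.09907989e-04  8.53615503e-02] 3.05
```

The arm pose is right. In both views, though, the fingertips end about 15 mm behind the stated TCP, at z ≈ 0.117. I'll open, go 25 mm lower and close again.

```bash
python3 nudge.py '[0, 0, -0.1, 0, 0, 0, 0, 0, -0.1, 0, 0, 0, 0, 0, -0.1, 0, 0, 0, 0, 0, -0.1, 0, 0, 0, 0, 0, 0.1, 0, 0, 0, 0, 0, 0.25, 0, 0, 0, 0, 0, 0.25, 0, 0, 0]' 0.06 && python3 nudge.py '[0, 0, 0, 0, 0, 0, 0, 0, 0, 0, 0, 0, 0, 0, 0, 0, 0, 0, 0, 0, 0, 0, 0, 0, 0, 0, 0, 0, 0, 0, 0, 0, 0, 0, 0, 0]' 0.0 25
python3 - <<'E'
from h import *
from workcell import env
st=env.get_state();print(st["tcp_pos"],J(st["tcp_pos"]),st["wrist_force"])
E
```

```text
clock: 3.92
tcp_pos: [0.4433, -0.0075, 0.0759]
orientation: [-0.001, 0.141, 0.99, 0.0]
wrist_force: [-0.0, 0.1, 0.4]
finger_gap: 0.0602
grip_force: 0.0
clock: 4.68
tcp_pos: [0.4447, -0.009, 0.0778]
orientation: [0.0, 0.142, 0.99, -0.001]
wrist_force: [-1.7, -4.6, 4.3]
finger_gap: 0.0164
grip_force: 25.3
[ 0.4447177  -0.00895566  0.07775755] [-0.15366062 -0.00915199] [-1.72916239 -4.63542803  4.26532843]
```

Gripped: the gap is 16.4 mm, which matches the handle. Next I'll work out the winding arc.

```bash
cat >> h.py <<'E'
def arc(R,frm,to,n,c=(-.1133,-.014),r=.041):
    f=lambda a:W(*(np.array(c)+r*np.array([-np.cos(a),np.sin(a)])))
    for a in np.linspace(frm,to,n+1)[1:]:
        print(round(a,2),np.round(R.T@np.r_[f(a)-f(frm),0],4)[:2])
E
python3 - <<'E'
from h import *
from workcell import env
st=env.get_state();R=tool(st)
arc(R,.12,-1.68,6)
E
```

```text
-0.18 [-0.0121 -0.0021]
-0.48 [-0.0242 -0.0006]
-0.78 [-0.0354  0.0044]
-1.08 [-0.0446  0.0126]
-1.38 [-0.0509  0.023 ]
-1.68 [-0.0539  0.0349]
```

To row units: -0.054 m is -0.54, -0.051 m is -0.51.

```bash
python3 nudge.py '[-0.12, -0.02, 0, 0, 0, 0, -0.24, -0.006, 0, 0, 0, 0, -0.35, 0.044, 0, 0, 0, 0, -0.445, 0.126, 0, 0, 0, 0, -0.51, 0.23, 0, 0, 0, 0, -0.54, 0.35, 0, 0, 0, 0, -0.54, 0.35, 0, 0, 0, 0]'
python3 - <<'E'
from h import *
from workcell import env
st=env.get_state();R=tool(st);q=J(st["tcp_pos"]);f=st["wrist_force"]
print(q,"jig force",[f[:2]@j["ex"],f[:2]@j["ey"],f[2]],st["finger_gap"])
d=q-[-.115,-.014];print(np.arctan2(d[1],-d[0]),np.linalg.norm(d))
arc(R,-1.68,-3.18,5)
E
```

```text
clock: 5.55
tcp_pos: [0.5085, 0.0103, 0.0779]
orientation: [0.002, 0.141, 0.99, -0.0]
wrist_force: [5.1, -2.0, -0.6]
finger_gap: 0.0162
grip_force: 24.9
[-0.10667593 -0.05640434] jig force [np.float64(0.6646554956762438), np.float64(-5.417567053071317), np.float64(-0.6468476986332948)] 0.016176594469076332
-1.7646337892871806 0.04321363780855626
-1.98 [0.0006 0.0122]
-2.28 [0.0049 0.0237]
-2.58 [0.0123 0.0335]
-2.88 [0.0223 0.0406]
-3.18 [0.034  0.0444]
```

To row units: 0.0444 m is 0.444, 0.0406 m is 0.406.

```bash
python3 nudge.py '[0.006, 0.12, 0, 0, 0, 0, 0.05, 0.237, 0, 0, 0, 0, 0.123, 0.335, 0, 0, 0, 0, 0.223, 0.406, 0, 0, 0, 0, 0.34, 0.444, 0, 0, 0, 0, 0.34, 0.444, 0, 0, 0, 0]'
python3 - <<'E'
from h import *
from workcell import env
st=env.get_state();R=tool(st);q=J(st["tcp_pos"]);f=st["wrist_force"]
print(q,"jig force",[f[:2]@j["ex"],f[:2]@j["ey"],f[2]],st["finger_gap"])
d=q-[-.115,-.014];print(np.arctan2(d[1],-d[0]),np.linalg.norm(d))
c=env.read_camera("wrist");np.savez("pics/w3.npz",**c);cv2.imwrite("pics/w3.png",c["image"][:,:,::-1])
E
```

```text
clock: 6.3
tcp_pos: [0.4857, 0.0636, 0.0777]
orientation: [0.0, 0.141, 0.99, 0.001]
wrist_force: [0.1, 1.3, 6.5]
finger_gap: 0.0162
grip_force: 25.5
[-0.07038689 -0.01121909] jig force [np.float64(1.205807296773622), np.float64(0.549589870291598), np.float64(6.453933044756143)] 0.016217969047208985
3.079339223284679 0.04469970314412061
```

View pics/w3.png

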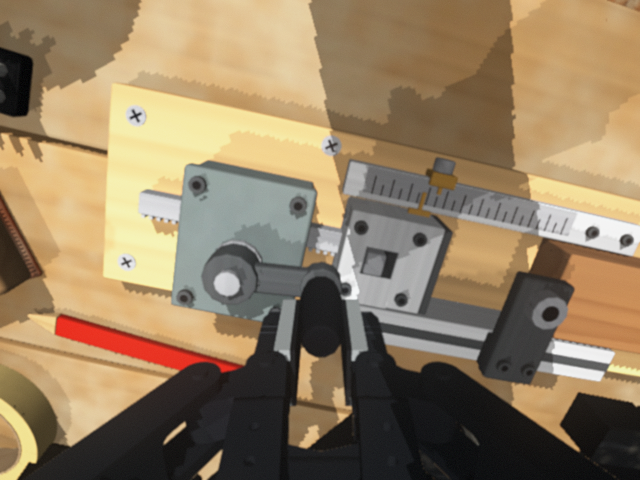

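The gripper holds the handle, now on the far side. The pointer tip at about (424,192) is behind the cursor tip at about (440,190). I'll measure the offset numerically with a brass mask.

```bash
cat >> h.py <<'E'
def brass(c,z=.029,xr=(-.045,.03),yr=(.024,.058)):
    h=cv2.cvtColor(c["image"],cv2.COLOR_RGB2HSV)
    m=((h[...,0]>14)&(h[...,0]<28)&(h[...,1]>140)).astype(np.uint8)
    n,l,s,_=cv2.connectedComponentsWithStats(m,connectivity=4);out=[]
    for i in range(1,n):
        if s[i,4]<12 or s[i,4]>1500:continue
        v,u=np.nonzero(l==i);P=np.array([J(onz(c,p,z)) for p in zip(u,v)]);k=P.mean(0)
        if not(xr[0]<k[0]<xr[1] and yr[0]<k[1]<yr[1]):continue
        lo,hi=P[:,1].min(),P[:,1].max()
        print("n",s[i,4],"mean",np.round(k*1e3,1),"x range",np.round([P[:,0].min()*1e3,P[:,0].max()*1e3],1),"low-y tip x",np.round(1e3*P[P[:,1]<lo+.002].mean(0),1),"high-y tip x",np.round(1e3*P[P[:,1]>hi-.003].mean(0),1))
E
python3 - <<'E'
from h import *
for n in("w1","w2","w3"):print(n);brass(np.load(f"pics/{n}.npz"))
E
```

```text
w1
n 123 mean [-18.   46.3] x range [-26.2 -10.8] low-y tip x [-17.7  40.6] high-y tip x [-25.1  51.3]
n 27 mean [-2.  26.9] x range [-7.5  2.8] low-y tip x [-2.2 26.6] high-y tip x [-1.9 26.9]
w2
n 319 mean [-18.1  46.6] x range [-30.2  -9. ] low-y tip x [-17.   40.5] high-y tip x [-20.2  49. ]
n 96 mean [-1.5 29.5] x range [-7.2  4.8] low-y tip x [-1.4 27. ] high-y tip x [-1.7 36.3]
w3
n 389 mean [-17.8  46.5] x range [-27.2 -10. ] low-y tip x [-17.4  40.3] high-y tip x [-18.9  49. ]
n 129 mean [-24.9  29.2] x range [-30.4 -19. ] low-y tip x [-24.8  27. ] high-y tip x [-25.   36.4]
```

The pointer is now −7.6 mm relative to the cursor, so step 1 is met. Next I'll wind forward most of the way.

Run:
```python
from h import *
from workcell import env
st=env.get_state();R=tool(st)
arc(R,-3.21,-1.86,5,(-.112,-.014),.042)
```

```text
-2.94 [-0.0109 -0.0031]
-2.67 [-0.0206 -0.0089]
-2.4 [-0.0283 -0.0171]
-2.13 [-0.0336 -0.0271]
-1.86 [-0.0361 -0.0381]
```

To row units: -0.038 m is -0.38, -0.036 m is -0.36.

```bash
python3 nudge.py '[-0.11, -0.03, 0, 0, 0, 0, -0.206, -0.09, 0, 0, 0, 0, -0.283, -0.17, 0, 0, 0, 0, -0.336, -0.27, 0, 0, 0, 0, -0.36, -0.38, 0, 0, 0, 0, -0.36, -0.38, 0, 0, 0, 0, -0.36, -0.38, 0, 0, 0, 0]'
python3 - <<'E'
from h import *
from workcell import env
st=env.get_state();R=tool(st);q=J(st["tcp_pos"]);f=st["wrist_force"]
print(q,"jig force",[f[:2]@j["ex"],f[:2]@j["ey"],f[2]],st["finger_gap"])
c=env.read_camera("wrist");np.savez("pics/w4.npz",**c);brass(c)
arc(R,-1.86,-1.26,6,(-.112,-.014),.042)
E
```

```text
clock: 7.22
tcp_pos: [0.5104, 0.0162, 0.0777]
orientation: [0.001, 0.142, 0.99, 0.001]
wrist_force: [1.1, 0.2, 6.8]
finger_gap: 0.0163
grip_force: 25.5
[-0.10054329 -0.055294  ] jig force [np.float64(0.7394496349124471), np.float64(-0.9028193548009175), np.float64(6.790813283176838)] 0.01626280938011291
n 464 mean [-17.7  46.7] x range [-28.4  -9.5] low-y tip x [-17.3  40.3] high-y tip x [-18.1  48.7]
n 155 mean [-19.6  29.9] x range [-25.8 -13.4] low-y tip x [-19.5  27.4] high-y tip x [-19.7  36.4]
-1.76 [-0.0001 -0.0042]
-1.66 [ 0.0001 -0.0084]
-1.56 [ 0.0008 -0.0125]
-1.46 [ 0.0019 -0.0166]
-1.36 [ 0.0034 -0.0205]
-1.26 [ 0.0053 -0.0242]
```

```bash
python3 nudge.py '[0, -0.04, 0, 0, 0, 0, 0, -0.08, 0, 0, 0, 0, 0.008, -0.12, 0, 0, 0, 0, 0.008, -0.12, 0, 0, 0, 0, 0.008, -0.12, 0, 0, 0, 0]'
python3 - <<'E'
from h import *
from workcell import env
st=env.get_state();R=tool(st);q=J(st["tcp_pos"]);f=st["wrist_force"]
print(q,"jig force",[f[:2]@j["ex"],f[:2]@j["ey"],f[2]],st["finger_gap"])
c=env.read_camera("wrist");np.savez("pics/w5.npz",**c);brass(c)
x0,y0=map(int,proj(c,np.r_[W(-.02,.02),.03])[0]-[66,50])
x0=max(0,min(x0,640-133));print(x0,y0)
cv2.imwrite("pics/w5c.png",cv2.resize(c["image"][y0:y0+100,x0:x0+133,::-1],None,fx=6,fy=6,interpolation=cv2.INTER_CUBIC))
E
```

```text
clock: 7.9
tcp_pos: [0.5066, 0.0055, 0.0777]
orientation: [0.001, 0.141, 0.99, 0.001]
wrist_force: [1.7, 1.1, 5.4]
finger_gap: 0.0164
grip_force: 25.5
[-0.11184137 -0.0569304 ] jig force [np.float64(1.8161071705009366), np.float64(-1.007473586819647), np.float64(5.444912918700443)] 0.01640852171185438
n 468 mean [-17.8  46.7] x range [-29.2  -9.3] low-y tip x [-17.1  40.4] high-y tip x [-18.4  48.7]
n 153 mean [-17.4  29.9] x range [-23.4 -11. ] low-y tip x [-17.2  27.4] high-y tip x [-17.6  36.7]
458 110
```

View pics/w5c.png

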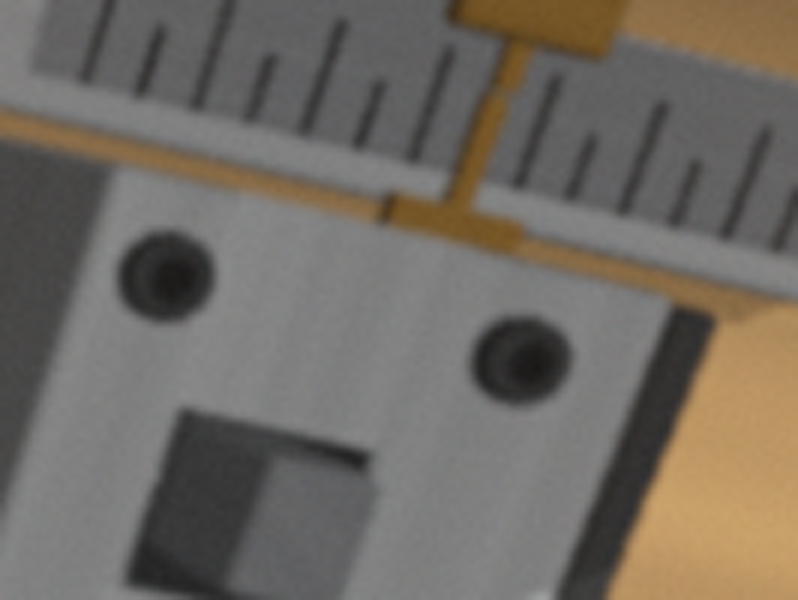

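Pointer and cursor are in line at crop (515,65)/(497,100), and the tongue stands against the front of the slot. Now I'll release and lift.

Careful with the scale: shifts go in units of 100 mm and turns go in units of 0.05 rad. That gives: -0.1 m is -1, -0.08 m is -0.8.

```bash
python3 nudge.py '[0, 0, 0, 0, 0, 0, 0, 0, 0, 0, 0, 0, 0, 0, 0, 0, 0, 0, 0, 0, -0.3, 0, 0, 0, 0, 0, -0.8, 0, 0, 0, 0, 0, -1, 0, 0, 0, 0, 0, -1, 0, 0, 0]' 0.05
python3 - <<'E'
from h import *
from workcell import env
st=env.get_state();R=tool(st)
c=env.read_camera("wrist");np.savez("pics/w6.npz",**c);brass(c)
s=env.read_camera("side");brass(s);t=env.read_camera("top");np.savez("pics/t6.npz",**t)
a=-np.arccos(np.clip((R[:2,1]/np.linalg.norm(R[:2,1]))@j["ex"],-1,1));print("yaw err",a)
print("cmd to (.205,0):",R.T@(np.r_[W(.205,-.001),.16]-st["tcp_pos"]),st["tcp_pos"],st["joint_pos"])
E
```

```text
clock: 8.82
tcp_pos: [0.5068, 0.0048, 0.1784]
orientation: [0.002, 0.141, 0.99, 0.0]
wrist_force: [-0.5, 0.2, -0.2]
finger_gap: 0.05
grip_force: 0.0
n 192 mean [-17.5  46.6] x range [-27.4  -9.9] low-y tip x [-17.3  40.9] high-y tip x [-17.9  48.6]
n 47 mean [-17.5  29.8] x range [-23.1 -11.7] low-y tip x [-17.4  27.6] high-y tip x [-17.7  36.4]
n 35 mean [-14.7  45.2] x range [-28.4   4.8] low-y tip x [-21.2  39.1] high-y tip x [ 2.1 53.7]
yaw err -0.20604595837064751
cmd to (.205,0): [-0.0095901   0.32211419  0.01856117] [0.50681109 0.00483037 0.17836744] [-1.49026310e-01  1.93566407e-01 -2.02162961e-01  1.17188746e+00
  8.13613423e-05  1.34725630e-01]
```

To row units: 0.322 m is 3.22, 0.3 m is 3, 0.206 rad is 4.12.

```bash
python3 nudge.py '[-0.05, 0.6, 0, 0, 0, 1, -0.095, 1.2, 0, 0, 0, 2, -0.095, 1.8, 0, 0, 0, 3, -0.095, 2.4, 0, 0, 0, 4.12, -0.095, 3, 0, 0, 0, 4.12, -0.095, 3.22, 0.18, 0, 0, 4.12, -0.095, 3.22, 0.18, 0, 0, 4.12, -0.095, 3.22, 0.18, 0, 0, 4.12]' 0.0
python3 - <<'E'
from h import *
from workcell import env
st=env.get_state();R=tool(st)
print(J(st["tcp_pos"]),R.T@np.r_[j["ex"],0],st["tcp_pos"])
c=env.read_camera("wrist");np.savez("pics/w7.npz",**c)
s=env.read_camera("side");np.savez("pics/s7.npz",**s)
# offcut by colour in wrist & top
t=np.load("pics/t6.npz")
for n,c in(("w",c),("t",t)):
    h=cv2.cvtColor(c["image"],cv2.COLOR_RGB2HSV)
    p=proj(c,np.r_[W(.12,0),.048])[0].astype(int);print(n,p,h[p[1]-3:p[1]+4,p[0]-3:p[0]+4].reshape(-1,3).mean(0))
    p=proj(c,np.r_[W(.185,0),.018])[0].astype(int);print(n,"board",p,h[p[1]-3:p[1]+4,p[0]-3:p[0]+4].reshape(-1,3).mean(0))
# shut fingertip check in the side view
for d in(-.015,.022):print("tip",d,proj(s,st["tcp_pos"]+R@[0,0,d]))
E
```

```text
clock: 9.98
tcp_pos: [0.6042, 0.3099, 0.1578]
orientation: [-0.001, 0.243, 0.97, -0.001]
wrist_force: [0.0, 0.7, -0.3]
finger_gap: -0.0001
grip_force: 0.0
[2.02727476e-01 1.33142905e-04] [ 0.00107072  0.99999644 -0.0024445 ] [0.60418585 0.30989948 0.1577869 ]
w [205 227] [ 13.24489796 150.89795918 125.12244898]
w board [299 216] [ 19.10204082 111.85714286 228.63265306]
t [227 201] [ 13.40816327 127.79591837 155.20408163]
t board [202 190] [ 16.65306122 100.20408163 175.02040816]
tip -0.015 [[236.20503665 254.3876336 ]]
tip 0.022 [[238.70790442 278.19542719]]
```

Run:
```python
from h import *
s=np.load("pics/s7.npz");s0=np.load("pics/side0.npz");w=np.load("pics/w7.npz")
d=np.abs(s["image"].astype(int)-s0["image"]).max(2)>35
for r in range(236,296,3):
    u=np.nonzero(d[r,205:275])[0]+205;print(r,len(u),(u.min(),u.max()) if len(u) else "")
# offcut end along jig x from wrist: project line y=0,z=.048, hue/value profile
h=cv2.cvtColor(w["image"],cv2.COLOR_RGB2HSV)
for y in(-.012,0,.012):
    xs=np.arange(.15,.19,.002);p=proj(w,[np.r_[W(x,y),.048] for x in xs]).round().astype(int)
    print(y,[(int(x*1e3),h[b,a].tolist()) for x,(a,b) in zip(xs,p)])
```

```text
236 8 (np.int64(235), np.int64(243))
239 11 (np.int64(223), np.int64(243))
242 10 (np.int64(236), np.int64(245))
245 8 (np.int64(236), np.int64(244))
248 10 (np.int64(224), np.int64(244))
251 14 (np.int64(226), np.int64(244))
254 11 (np.int64(230), np.int64(240))
257 0 
260 14 (np.int64(261), np.int64(274))
263 5 (np.int64(264), np.int64(271))
266 1 (np.int64(205), np.int64(205))
269 0 
272 0 
275 3 (np.int64(268), np.int64(270))
278 7 (np.int64(264), np.int64(270))
281 6 (np.int64(262), np.int64(267))
284 16 (np.int64(207), np.int64(266))
287 30 (np.int64(205), np.int64(273))
290 32 (np.int64(239), np.int64(274))
293 20 (np.int64(255), np.int64(274))
-0.012 [(150, [14, 152, 188]), (152, [14, 151, 188]), (154, [14, 151, 189]), (156, [14, 150, 190]), (158, [14, 153, 187]), (160, [14, 148, 186]), (162, [13, 151, 188]), (164, [14, 149, 188]), (166, [13, 149, 187]), (168, [14, 150, 187]), (170, [13, 149, 188]), (172, [14, 150, 190]), (174, [13, 153, 138]), (176, [15, 137, 80]), (178, [18, 120, 202]), (180, [18, 118, 203]), (182, [17, 122, 203]), (184, [18, 121, 202]), (186, [27, 80, 241]
[... 317 characters left out ...]
, 192]), (174, [14, 148, 107]), (176, [15, 139, 64]), (178, [17, 125, 151]), (180, [17, 123, 159]), (182, [17, 125, 157]), (184, [17, 123, 176]), (186, [19, 112, 236]), (188, [25, 89, 242]), (190, [26, 81, 243])]
0.012 [(150, [14, 144, 202]), (152, [14, 144, 202]), (154, [14, 145, 201]), (156, [14, 146, 202]), (158, [14, 142, 203]), (160, [14, 143, 201]), (162, [15, 144, 200]), (164, [14, 143, 202]), (166, [14, 143, 201]), (168, [15, 144, 200]), (170, [14, 142, 200]), (172, [14, 141, 202]), (174, [14, 145, 151]), (176, [17, 139, 64]), (178, [16, 124, 158]), (180, [17, 127, 157]), (182, [17, 127, 155]), (184, [17, 123, 203]), (186, [20, 106, 240]), (188, [21, 104, 240]), (190, [26, 85, 242])]
```

The tips are confirmed at TCP + 15 mm and the offcut's end is at jig x ≈ 173 mm. I'll lower and start pushing.

To row units: 0.137 m is 1.37, 0.1 m is 1.

```bash
python3 nudge.py '[0, 0, 0.5, 0, 0, 0, 0, 0, 1, 0, 0, 0, 0, 0, 1.37, 0, 0, 0, 0, 0, 1.37, 0, 0, 0, 0, 0, 1.37, 0, 0, 0, 0, -0.08, 1.37, 0, 0, 0, 0, -0.16, 1.37, 0, 0, 0, 0, -0.16, 1.37, 0, 0, 0]'
python3 - <<'E'
from h import *
from workcell import env
cat='''
def endx(c,f=print):
    h=cv2.cvtColor(c["image"],cv2.COLOR_RGB2HSV)
    for y in(-.012,0,.012):
        xs=np.arange(.1,.185,.0005);p=proj(c,[np.r_[W(x,y),.048] for x in xs]).round().astype(int)
        v=np.array([h[b,a] for a,b in p]).astype(int);g=(abs(v[:,0]-14)<=2)&(v[:,1]>125)&(v[:,2]>160)
        k=np.nonzero(g)[0];f(y,"end x mm",xs[k[:1]]*1e3,xs[k[-1:]]*1e3,len(k))
def rep(env):
    st=env.get_state();f=st["wrist_force"]
    print("tcp jig",J(st["tcp_pos"]),st["tcp_pos"][2],"F",[f[:2]@j["ex"],f[:2]@j["ey"],f[2]])
'''
open("h.py","a").write(cat);exec(cat)
rep(env);endx(env.read_camera("wrist"))
E
```

```text
clock: 11.08
tcp_pos: [0.5976, 0.2968, 0.023]
orientation: [0.0, 0.243, 0.97, 0.0]
wrist_force: [0.0, 0.5, -0.2]
finger_gap: -0.0003
grip_force: 0.0
tcp jig [ 0.18804194 -0.00020011] 0.023022412796194207 F [np.float64(0.479927094494366), np.float64(0.19931025288106236), np.float64(-0.2443495433138409)]
-0.012 end x mm [141.] [166.5] 42
0 end x mm [134.5] [171.5] 75
0.012 end x mm [125.5] [171.5] 91
```

To row units: -0.04 m is -0.4, -0.035 m is -0.35.

```bash
python3 nudge.py '[0, -0.07, 0, 0, 0, 0, 0, -0.14, 0, 0, 0, 0, 0, -0.21, 0, 0, 0, 0, 0, -0.28, 0, 0, 0, 0, 0, -0.35, 0, 0, 0, 0, 0, -0.4, 0, 0, 0, 0, 0, -0.4, 0, 0, 0, 0]'
python3 - <<'E'
from h import *
from workcell import env
rep(env);c=env.read_camera("wrist");endx(c);brass(c);np.savez("pics/w8.npz",**c)
E
```

```text
clock: 12.0
tcp_pos: [0.5783, 0.2614, 0.0219]
orientation: [-0.0, 0.243, 0.97, -0.0]
wrist_force: [0.1, 0.6, 0.8]
finger_gap: -0.0003
grip_force: 0.7
tcp jig [0.14777103 0.00016163] 0.02185369915913666 F [np.float64(0.5910510141934993), np.float64(0.194428938176546), np.float64(0.830643735247149)]
-0.012 end x mm [] [] 0
0 end x mm [119.] [131.] 9
0.012 end x mm [112.] [131.5] 40
```

To row units: -0.012 m is -0.12, -0.008 m is -0.08.

```bash
python3 nudge.py '[0, -0.04, 0, 0, 0, 0, 0, -0.08, 0, 0, 0, 0, 0, -0.12, 0, 0, 0, 0, 0, -0.12, 0, 0, 0, 0, 0, -0.12, 0, 0, 0, 0]'
python3 - <<'E'
from h import *
from workcell import env
rep(env);c=env.read_camera("wrist");endx(c);np.savez("pics/w9.npz",**c)
s=env.read_camera("top");np.savez("pics/t9.npz",**s)
# gap between stop face (x~-.004) and offcut near end, top view profile at z .048, under/before the bracket
h=cv2.cvtColor(s["image"],cv2.COLOR_RGB2HSV)
xs=np.arange(-.02,.04,.002)
for y in(.005,.012,.018):
    p=proj(s,[np.r_[W(x,y),.048] for x in xs]).round().astype(int)
    print(y,[(int(round(x*1e3)),h[b,a].tolist()) for x,(a,b) in zip(xs,p)])
E
```

```text
clock: 12.68
tcp_pos: [0.5726, 0.2511, 0.0216]
orientation: [-0.0, 0.243, 0.97, -0.0]
wrist_force: [0.4, -0.4, 0.3]
finger_gap: 0.0001
grip_force: 0.0
tcp jig [0.1360177  0.00038177] 0.02164577666521173 F [np.float64(-0.12553766525959648), np.float64(-0.5198168337284059), np.float64(0.3241930837286528)]
-0.012 end x mm [] [] 0
0 end x mm [117.] [119.5] 6
0.012 end x mm [107.5] [118.5] 20
0.005 [(-20, [158, 7, 156]), (-18, [150, 7, 156]), (-16, [156, 8, 156]), (-14, [150, 7, 153]), (-12, [158, 7, 153]), (-10, [150, 7, 151]), (-8, [160, 5, 140]), (-6, [150, 3, 79]), (-4, [15, 49, 83]), (-2, [15, 95, 123]), (0, [14, 115, 89]), (2, [14, 140, 80]), (4, [13, 129, 121]), (6, [13, 129, 121]), (8, [13, 123, 122]), (10, [14, 125, 122]), (12, [14, 133, 119]), (14, [13, 120, 123]), (16, [13, 131, 121]), (18, [12, 129, 121]), (20, [14, 133, 119]), (22, [12, 122, 121]), (24, [14, 131, 117]), (26, [13, 121, 112]), (28, [6, 20, 63]), (30, [120, 8, 64]), (32, [128, 15, 66]), (34, [128, 15, 70]), (36, [140, 11, 72]), (38, [170, 8, 93])]
0.012 [(-20, [138, 10, 133]), (-18, [156, 9, 146]), (-16, [156, 9
[... 544 characters left out ...]
5]), (36, [12, 133, 75]), (38, [13, 95, 75])]
0.018 [(-20, [160, 7, 114]), (-18, [144, 15, 86]), (-16, [143, 8, 135]), (-14, [150, 7, 152]), (-12, [150, 5, 155]), (-10, [156, 8, 152]), (-8, [156, 8, 152]), (-6, [130, 8, 92]), (-4, [171, 22, 83]), (-2, [14, 96, 117]), (0, [15, 119, 94]), (2, [13, 127, 90]), (4, [13, 133, 115]), (6, [13, 129, 121]), (8, [13, 129, 121]), (10, [11, 125, 120]), (12, [14, 130, 120]), (14, [14, 131, 117]), (16, [13, 134, 118]), (18, [12, 125, 120]), (20, [13, 120, 119]), (22, [13, 130, 120]), (24, [14, 134, 120]), (26, [14, 134, 120]), (28, [13, 126, 119]), (30, [12, 133, 117]), (32, [13, 122, 109]), (34, [12, 126, 111]), (36, [12, 131, 101]), (38, [14, 128, 102])]
```

The gap is about 5 mm. I'll close in with small steps and watch the force.

```bash
R='from h import *
from workcell import env
rep(env)'
python3 nudge.py '[0, -0.01, 0, 0, 0, 0, 0, -0.02, 0, 0, 0, 0, 0, -0.03, 0, 0, 0, 0, 0, -0.03, 0, 0, 0, 0, 0, -0.03, 0, 0, 0, 0]' >/dev/null; python3 -c "$R"
python3 nudge.py '[0, -0.005, 0, 0, 0, 0, 0, -0.01, 0, 0, 0, 0, 0, -0.01, 0, 0, 0, 0, 0, -0.01, 0, 0, 0, 0]' >/dev/null; python3 -c "$R"
python3 - <<'E'
from h import *
from workcell import env
s=env.read_camera("top")
h=cv2.cvtColor(s["image"],cv2.COLOR_RGB2HSV);xs=np.arange(-.012,.008,.001)
for y in(.005,.009,.015):
    p=proj(s,[np.r_[W(x,y),.048] for x in xs]).astype(np.float32)
    v=cv2.remap(s["image"],p[:,:1],p[:,1:],cv2.INTER_LINEAR)[:,0];print(y,v[:,0],v[:,2])
E
```

```text
tcp jig [0.13342345 0.00015572] 0.021975254882187496 F [np.float64(0.28154008911964695), np.float64(-0.7741612102671965), np.float64(-0.7758288230633162)]
tcp jig [0.13249237 0.00013494] 0.021966272986079866 F [np.float64(0.2213202504532597), np.float64(-0.10738513834922407), np.float64(-0.641503164675644)]
0.005 [154 153 150 144 126 103  85  73  64  61  60  73  91 105 114 118 119 120
 119 119] [153 152 149 143 125 103  84  73  64  50  39  39  43  49  54  58  59  60
  59  59]
0.009 [155 154 153 151 136 109  85  71  61  59  60  77 100 113 119 122 121 119
 118 119] [154 153 152 151 136 109  86  69  56  46  36  39  49  55  59  63  62  60
  59  58]
0.015 [154 154 153 145 128 108  87  70  64  60  62  75  94 109 117 119 120 119
 119 119] [154 154 152 144 127 108  89  73  62  50  40  39  45  52  55  57  58  58
  58  60]
```

```bash
R='from h import *
from workcell import env
rep(env)'
python3 nudge.py '[0, -0.005, 0, 0, 0, 0, 0, -0.01, 0, 0, 0, 0, 0, -0.01, 0, 0, 0, 0]' >/dev/null; python3 -c "$R"
python3 nudge.py '[0, -0.005, 0, 0, 0, 0, 0, -0.007, 0, 0, 0, 0, 0, -0.007, 0, 0, 0, 0]' >/dev/null; python3 -c "$R"
```

```text
tcp jig [0.13148549 0.00014292] 0.021998838234118537 F [np.float64(1.1582796263895352), np.float64(-0.2829765415755912), np.float64(0.4153461902958474)]
tcp jig [0.1307988  0.00014662] 0.021983825239239405 F [np.float64(-0.15048451407166408), np.float64(0.5210117115856284), np.float64(-0.45755563158972296)]
```

Run:
```python
from h import *
from workcell import env
s=env.read_camera("top");brass(s);w=env.read_camera("wrist");np.savez("pics/w10.npz",**w);endx(w)
h=cv2.cvtColor(s["image"],cv2.COLOR_RGB2HSV);xs=np.arange(-.012,.008,.001)
for y in(.005,.009,.015):
    p=proj(s,[np.r_[W(x,y),.048] for x in xs]).astype(np.float32)
    v=cv2.remap(s["image"],p[:,:1],p[:,1:],cv2.INTER_LINEAR)[:,0];print(y,v[:,0],v[:,2])
```

```text
n 16 mean [-17.2  44.8] x range [-23.5 -10.7] low-y tip x [-17.   43.4] high-y tip x [-17.3  45.5]
-0.012 end x mm [] [] 0
0 end x mm [] [] 0
0.012 end x mm [107.5] [113.] 12
0.005 [154 153 150 144 127 104  86  75  66  75  87 102 114 118 119 119 119 119
 119 119] [153 152 149 144 128 106  87  75  65  55  48  51  55  57  58  60  61  61
  59  58]
0.009 [155 154 153 151 135 108  86  70  60  74  91 107 115 118 118 119 119 120
 120 120] [154 152 151 149 134 107  86  70  56  51  50  53  55  57  58  58  59  59
  60  60]
0.015 [153 153 152 145 128 108  88  71  72  76  91 107 116 119 120 121 122 121
 120 120] [152 153 152 145 128 109  90  73  63  52  50  54  57  60  61  60  60  60
  60  60]
```

```bash
R='from h import *
from workcell import env
rep(env)'
python3 nudge.py '[0, -0.004, 0, 0, 0, 0, 0, -0.004, 0, 0, 0, 0]' >/dev/null; python3 -c "$R"
python3 nudge.py '[0, -0.004, 0, 0, 0, 0, 0, -0.004, 0, 0, 0, 0]' >/dev/null; python3 -c "$R"
```

```text
tcp jig [1.30385672e-01 1.13744318e-04] 0.02198253935806605 F [np.float64(0.3479765064487019), np.float64(0.3648927819998935), np.float64(-0.8302154636126003)]
tcp jig [1.29989036e-01 1.20907979e-04] 0.021978711468171062 F [np.float64(0.2929484137394569), np.float64(0.08281761173555341), np.float64(-0.22858222891997496)]
```

```bash
R='from h import *
from workcell import env
rep(env)'
python3 nudge.py '[0, 0, 0, 0, 0, 0]' >/dev/null; python3 -c "$R"
python3 - <<'E'
from h import *
from workcell import env
s=env.read_camera("top");xs=np.arange(-.012,.008,.001)
for y in(.005,.009,.015):
    p=proj(s,[np.r_[W(x,y),.048] for x in xs]).astype(np.float32)
    v=cv2.remap(s["image"],p[:,:1],p[:,1:],cv2.INTER_LINEAR)[:,0];print(y,v[:,0],v[:,2])
E
```

```text
tcp jig [0.12997966 0.00014642] 0.0219586973754285 F [np.float64(0.8959926121820943), np.float64(-0.7335250107353652), np.float64(0.013511546100700197)]
0.005 [153 153 151 145 127 103  84  74  71  89 106 115 121 121 120 119 121 122
 121 119] [152 153 150 144 126 104  85  73  65  59  57  57  58  58  58  59  61  61
  60  60]
0.009 [154 154 153 151 136 108  86  75  70  87 107 117 120 120 120 120 119 119
 120 120] [155 154 153 151 135 108  86  72  62  59  59  61  60  59  59  60  60  59
  59  58]
0.015 [154 153 152 145 128 106  87  73  79  87 102 114 120 120 121 120 119 119
 120 120] [153 153 152 145 128 107  88  71  64  56  55  59  60  59  58  57  57  59
  60  60]
```

```bash
R='from h import *
from workcell import env
rep(env)'
python3 nudge.py '[0, -0.004, 0, 0, 0, 0, 0, -0.004, 0, 0, 0, 0]' >/dev/null; python3 -c "$R"
python3 nudge.py '[0, -0.004, 0, 0, 0, 0, 0, -0.004, 0, 0, 0, 0]' >/dev/null; python3 -c "$R"
```

```text
tcp jig [0.12962153 0.0001386 ] 0.02198892387005319 F [np.float64(0.4693142806051399), np.float64(-0.7186718305044129), np.float64(-0.5578746446170697)]
tcp jig [1.29428060e-01 5.57517629e-05] 0.022035757472060484 F [np.float64(1.1124772492110717), np.float64(-0.39917341380404797), np.float64(-0.04435603595528878)]
```

```bash
R='from h import *
from workcell import env
rep(env)'
python3 nudge.py '[0, 0, 0, 0, 0, 0]' >/dev/null; python3 -c "$R"
python3 - <<'E'
from h import *
from workcell import env
s=env.read_camera("top");xs=np.arange(-.012,.008,.001)
for y in(.005,.009,.015):
    p=proj(s,[np.r_[W(x,y),.048] for x in xs]).astype(np.float32)
    v=cv2.remap(s["image"],p[:,:1],p[:,1:],cv2.INTER_LINEAR)[:,0];print(y,v[:,0],v[:,2])
E
```

```text
tcp jig [1.29384090e-01 6.68282361e-05] 0.02203469323456793 F [np.float64(1.275013114199976), np.float64(-0.2646392353002995), np.float64(-0.5580276303862255)]
0.005 [153 152 150 145 127 103  85  79  77  91 106 114 119 121 120 121 121 121
 121 120] [152 150 148 142 125 103  84  74  66  61  59  60  62  62  61  62  61  61
  61  59]
0.009 [154 154 152 150 135 108  87  77  73  89 106 114 116 117 119 119 118 118
 119 120] [154 154 152 150 135 108  86  71  59  58  58  59  57  58  60  60  58  57
  60  62]
0.015 [153 153 152 146 130 110  88  70  77  89 103 114 120 120 118 120 122 120
 118 119] [151 151 151 145 129 110  88  69  63  57  55  59  61  59  56  60  63  61
  59  60]
```

The force is rising (1.2 N), the tool lags its command and the gap is gone, so the offcut is in contact. I'll back off and lift.

```bash
python3 nudge.py '[0, 0.05, 0, 0, 0, 0, 0, 0.2, 0, 0, 0, 0, 0, 0.4, -0.2, 0, 0, 0, 0, 0.5, -0.8, 0, 0, 0, 0, 0.5, -1.3, 0, 0, 0, 0, 0.5, -1.7, 0, 0, 0, 0, 0.5, -1.7, 0, 0, 0]'
python3 - <<'E'
from h import *
from workcell import env
w=env.read_camera("wrist");np.savez("pics/w11.npz",**w);brass(w);endx(w)
s=env.read_camera("top");brass(s);endx(s);xs=np.arange(-.012,.008,.001)
for y in(.005,.009,.015):
    p=proj(s,[np.r_[W(x,y),.048] for x in xs]).astype(np.float32)
    v=cv2.remap(s["image"],p[:,:1],p[:,1:],cv2.INTER_LINEAR)[:,0];print(y,v[:,0],v[:,2])
# offcut corners on the wrist view
h=cv2.cvtColor(w["image"],cv2.COLOR_RGB2HSV);m=((abs(h[...,0].astype(int)-14)<=2)&(h[...,1]>125)).astype(np.uint8)
n,l,st,_=cv2.connectedComponentsWithStats(m);p=proj(w,np.r_[W(.1,0),.048])[0].astype(int);k=l[p[1],p[0]]
print(k,st[k]);q=cv2.boxPoints(cv2.minAreaRect(np.argwhere(l==k)[:,::-1].astype(np.float32)));print([np.round(J(onz(w,a,.048))*1e3,1) for a in q])
E
```

```text
clock: 17.02
tcp_pos: [0.5956, 0.2908, 0.1966]
orientation: [0.003, 0.242, 0.97, 0.002]
wrist_force: [0.6, 0.4, 0.1]
finger_gap: 0.0001
grip_force: 0.0
n 178 mean [-17.1  46.9] x range [-26.1  -5.5] low-y tip x [-18.3  39.9] high-y tip x [-15.3  49.4]
n 54 mean [-18.7  30.1] x range [-24.3 -13. ] low-y tip x [-18.9  27.3] high-y tip x [-18.3  36.1]
-0.012 end x mm [] [] 0
0 end x mm [] [] 0
0.012 end x mm [109.] [115.5] 14
n 17 mean [-16.3  44.6] x range [-22.5  -9.9] low-y tip x [-16.7  42.8] high-y tip x [-16.1  45.6]
-0.012 end x mm [] [] 0
0 end x mm [] [] 0
0.012 end x mm [] [] 0
0.005 [148 147 144 139 120  97  80  74  73  88 102 109 115 116 116 116 115 113
 114 114] [147 145 142 138 120  98  80  71  63  58  54  55  56  57  58  59  56  52
  54  55]
0.009 [149 147 146 144 129 103  83  75  72  86 100 108 111 113 114 113 114 114
 115 115] [148 148 147 145 129 103  83  70  58  54  50  51  54  56  56  54  55  55
  58  59]
0.015 [147 148 148 141 123 103  83  67  75  85  98 108 114 115 115 114 113 113
 114 115] [147 148 147 140 123 103  83  66  60  55  53  55  56  56  56  54  53  55
  55  56]
141 [  86  172  160   68 8154]
[array([-1.9, 30.3]), array([123.2,  30.9]), array([120.4, -24.2]), array([-12.1, -25.5])]
```

The stop edge hasn't moved in the top view, pointer and cursor still line up, and the offcut stopped at the expected face position (x ≈ −3 mm). I'm handing in.

```bash
python3 nudge.py '[0, 0, 0, 0, 0, 0, 0, 0, 0, 0, 0, 0]' && python3 -c "
from workcell import env
print(env.hand_in())"
```

```text
clock: 17.38
tcp_pos: [0.5924, 0.289, 0.1903]
orientation: [-0.001, 0.242, 0.97, -0.001]
wrist_force: [0.4, -0.4, 0.3]
finger_gap: 0.0001
grip_force: 0.0
the job is handed in; nothing more can be done
None
```

The job is handed in at about 17 s, verdict not shown: the stop was wound back to 7.6 mm behind the cursor and brought forward onto the mark with the play taken up, and the offcut lies up against it, with no sign in the camera readings that the stop or cursor shifted.

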